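# Index a crown cap round to the stop and light it

## Robot

A 6-joint arm with a two-finger parallel gripper is mounted at the origin on the work surface. World frame = base frame: x ahead of the robot, y to its left, z up, the work surface at z = 0. Lengths are in mm, angles in rad, forces in N, time in s.
With the tool pointing down it reaches from about 350 to 775 mm from the base axis. Payload 7.3 kg.
Tool frame: the origin (TCP) lies midway between the tips of the shut fingers; the grasp point (between the pads) lies 19 mm behind it (bot.tcp_to_grasp is the distance from the TCP to the grasp point, in mm); z points along the fingers, y is the line along which they close (so a half turn about z gives the same grasp; the last joint's range is limited). The gripper opens to 92 mm and grips with 3 to 60 N. Pads are 19 mm wide; open, the fingers measure 130 mm over their backs; the gripper's body (75 mm by 190 mm) begins 47 mm behind the grasp point.
Start: joints at [-1.437, 0.342, 1.524, -0, 1.275, -0.146], TCP at [145.008, -504.596, 226.741] pointing down, gripper open.
Joint ranges: [-2.53, 2.53], [-0.77, 2.02], [0.04, 2.7], [-1, 4.14], [0.28, 2.66], [-3.11, 3.11]. Speed limits (rad/s): [2.57, 2.57, 3.14, 3.14, 3.14, 3.14].

## Interface

Orientations are given as [roll, pitch, yaw] about the fixed x, y, z axes, in that order (R = Rz(yaw) Ry(pitch) Rx(roll)).
In Python, from plant import bot, viewer gives the robot as it stands. The module is installed in compiled form; this text tells all that it offers.
- The arm moves only by the shell command python3 -m handwheel 'ROWS'. ROWS is text: rows parted by semicolons, each of 7 numbers parted by spaces: the shift along the tool's x, y, z scaled (see below), then the turn, a rotation vector about the tool's x, y, z scaled (see below), then the opening, from -1 (shut) to 1 (fully open), so that 0 is half open. In form: tx ty tz rx ry rz gripper; .... A call has 1 to 8 rows; each row is the pose to reach, as a shift and turn from the pose commanded when the call began, along the tool's axes at that moment, turning the shorter way round; what a row does not reach only later rows make up. The controller multiplies each number of a shift by 10 cm and each number of a turn by pi rad. A row lasts 1/12 s, in which the tool goes at most 41.7 mm and 7.16 degrees, less where a joint would pass 70% of its speed; a pose out of reach is approached as far as the arm can. A call with a number of a shift or a turn outside -1 to 1 is refused whole. A call with a gripper value outside its range is refused whole. The fingers move at their own pace and stop on an object; the grip force is fixed at half the most. Time passes only in rows, so rows that repeat a pose let the fingers close. It gives the time, the measured TCP pose, the force, the opening and the grip force at its end, in the units of the state.
- bot.get_obs(): the state, without advancing time (a new reading comes with each control period).
- viewer.capture(name): name is "side" or "top" or "wrist"; returns a dict with "frame" (384x512x3 uint8, red, green, blue), "fov_y" (degrees; the focal length in pixels is half the picture's height over the tangent of half this angle, whatever the lens; pixels are square), "cx", "cy" (the principal point, pixels), "dist_coeffs" ([k1, k2, p1, p2, k3] as OpenCV has them; the pictures are not rectified), "T" (4x4, takes a point from camera to world coordinates). Camera axes: x right, y down, z forward; pixel columns grow to the right and rows downward; lengths in mm; the calibration is good to about 2 mm. A picture is of the moment at which its call begins. There is no depth.
- bot.close_job(): hands the job in; it is judged then, once.
Trained networks look in a picture, given as the dict that the camera call returned (one of the last four; its "shot" number tells which), for a name from the list of things; names that differ only in an ending like _2 or _b are one class to them, and where a whole thing is asked for, a point or a joint stands for the part that bears it (a point fixed in the world has none). Each returns a list of dicts, best first, with "score" (0 to 1); they miss things now and then, are a little off and sometimes report something else, mostly with a low value. They report only what shows in the picture. A call takes as long as a camera call. They do not tell look-alikes from the thing itself.
- viewer.recognise(target, picture): "centre" ([column, row] in pixels, amid what is visible of it).
- viewer.cut_out(target, picture): "pixels" (384x512 bool, what is visible of it) and "centre" ([column, row] in pixels, amid what is visible of it).
The state is a dict: "time": time; "joint_positions": joint angles; "dq": joint speeds; "tau": joint torques, N m; "tool_pos": TCP position; "tcp_rot": TCP orientation; "contact_force": force on the tool from outside, world axes, zero at the start; "moment": the same for the moment, N m; "grip_width": finger opening in mm; "finger_force": force on a finger pad.
Only numpy, scipy, OpenCV 4.12 (cv2) and the standard library are available. Lean on these libraries where they do the work, as an engineer would, in place of code of your own. Each camera call takes 0.05 s, during which the arm holds its last target. There are 200 camera calls.

## Task

Bring the crown cap that lies in the star-wheel indexer round to the little steel stop on the far side of its channel: turn the wheel anticlockwise (seen from above) by pushing one spoke after another with the side of the gripper, until you feel the cap pressed home against the stop. Be gentle at the end, as a hard squeeze dents the cap, never touch the cap itself, and leave the other things on the bench where they are. Then throw the toggle on the lamp box fully over, away from the robot, to light the cap for inspection, and leave everything alone.

Things in the scene. Friction and masses are not known exactly. Their poses are not given: they have to be found in the camera images.
- indexer: Star-wheel indexer, fixed: round dark steel deck, 190 mm diameter, top 20 mm above the bench, with an aluminium star wheel turning on it about a vertical axis. Origin: on the wheel's axis at bench level; z up; x roughly away from the robot. Work on the half nearer the robot (its -x side).
- hub (a point): Point on the wheel's axis, 56 mm above the bench, fixed to the indexer. 5 equal spokes 72 degrees apart, bars 10 mm wide, 115 mm long from the axis, 30 to 56 mm above the bench, 27 mm of it beyond the rail. The wheel turns either way without end stops, with steady friction (2 to 3 N at the spoke ends), and stays where it is left.
- channel (a point): Centre of the deck's top, on the axis. Around it a ring channel between the hub disc (radius 44 mm) and a low rail (80 to 88 mm from the axis, top 27 mm above the bench). The cap slides in it, pushed by short paddles under the spokes (10 mm wide, 42 to 62 mm from the axis).
- bridge (a point): Centre of the top of a fixed grey bridge bar across the wheel along the indexer's y axis: 24 mm wide, 274 mm long, 64 to 74 mm above the bench, posts 131 mm either side of the axis, feet out to 145 mm. The spokes pass under it, the fingers cannot, so no single push can do the whole turn.
- spoke_end (a point): Centre of the top edge at the outer end of one spoke, 115 mm from the wheel's axis and 56 mm above the bench; it turns with the wheel, so it tells the wheel's angle. The other four spokes are at 72 degree steps from it. At the start this is the spoke just behind the cap (in the anticlockwise sense).
- cap: Tarnished nickel crown cap, loose, 32 mm diameter, 6 mm high, 15 g, lying top up in the channel on the deck. Origin: centre of its underside. It starts on the side of the indexer near the robot, between two paddles, and has to travel about half a turn. Home, it lies 60 to 64 mm from the axis on the indexer's +x side, its centre at indexer y between -12 and 0 mm, as the stop's jaw is set.
- stop: Stop: small fixed steel block 18 x 14 x 9 mm (x, y, z of the indexer) in the outer part of the channel, at +73 mm x, +24 mm y of the indexer's axis; spokes and paddles clear it. Origin: centre of its underside. A jaw, 12 mm wide, 7 mm high, stands 1 to 13 mm out of its -y face; how far is set anew each time and not measured. The cap meets the jaw, which does not yield, so the force at the spoke then rises steeply. Over 20 N dents the cap.
- lampbox: Cream enamel lamp box, fixed, 150 x 120 x 70 mm (x, y, z), with a chunky black toggle on its top. Origin: centre of its underside; x axis points roughly away from the robot. It stands to the left or right of the indexer.
- toggle (a joint): Toggle lever angle, rad: near 0 at the start, leaning towards the box's -x (to the robot, off), 1.0 thrown fully over to +x (on). The lever turns about the box's y axis and stays where it is left.
- toggle_tip (a point): Tip of the toggle lever; moves with it. Centre of its ball end (26 mm diameter), 50 mm from the pivot. The pivot (parallel to the box's y axis) is 15 mm towards -x from the box's centre and 92 mm above the bench; the lever leans 0.5 rad to -x when off and 0.5 rad to +x when on (ball 136 mm above the bench). A steel housing 70 x 50 mm under it reaches 95 mm (pivot boss 105 mm) above the bench. About 1.5 N moves it.
- bottle: Green glass bottle, 62 mm diameter, 200 mm high; bystander. Origin at the centre of its underside.
- gauge_cup: Bone-white ceramic cup, 68 mm diameter, 60 mm high; bystander. Origin at the centre of its underside.
- probe: Wooden-handled steel probe lying on the bench, 165 mm long, 18 mm thick; bystander. Origin under its middle, x along it.
- spare_cap: Another crown cap, lying on the bench between indexer and lamp box, not in the indexer; bystander. Origin at the centre of its underside.
- ring_gauge: Steel ring gauge, 60 mm diameter, 12 mm high; bystander.
- cap_tray: Open wooden tray 140 x 100 x 35 mm; bystander.
- weight: Brass cylinder weight, 40 mm diameter, 35 mm high; bystander.
Not all that is in view belongs to the job. There is more than one size of the lampbox; the one meant has the size given above.

How it is judged (in metres and radians):
On the way, in this order (a step that is already met when the one before it is completed fails the run):
1. the wheel has brought the cap home and presses it against the stop (over 2 N) (y of cap in the frame of indexer between -0.0145 and 0.002 m and x of cap in the frame of indexer between 0.057 and 0.067 m and z of cap in the frame of indexer between 0.018 and 0.023 m and contact force between cap and stop above 2 N), for 0.1 s.
2. then the toggle is thrown over (value of joint toggle above 0.85 rad), for 0.2 s.
At the end, for the whole second after the job is handed in: The cap lies flat at rest in the channel against the stop (still touching it with over 0.1 N, its centre at indexer y between -14.5 and 2 mm, 57 to 67 mm along x, on the deck), and the toggle is over (above 0.85 rad) (y of cap in the frame of indexer between -0.0145 and 0.002 m and x of cap in the frame of indexer between 0.057 and 0.067 m and z of cap in the frame of indexer between 0.018 and 0.023 m and contact force between cap and stop above 0.1 N and value of joint toggle above 0.85 rad and linear speed of cap below 0.01 m/s).
It fails at once if the cap is squeezed against the stop with over 20 N (contact force between cap and stop above 20 N).
It fails at once if the robot touches the cap (contact force between the arm and cap above 0.3 N).
It fails at once if the fingers touch the cap (contact force between the fingers and cap above 0.3 N).
It fails at once if another thing on the bench is pushed away (over 15 mm) (distance of any of bottle, gauge_cup, probe, spare_cap, ring_gauge, cap_tray, weight from where it was at the start of the episode above 0.015 m).
It also fails if it takes over 72 s, if anything falls off the work surface, if the arm or the gripper's body presses on something with over 40 N, if the wrist force passes 120 N, or if a joint passes its speed limit or range.

## Working session

There is one attempt and no reset: what is moved stays moved. The work goes in short steps, Python scripts to look and compute and a shell command to move; the robot and the scene stay as the last step left them, time stands still between calls to the robot, and variables do not carry over. Pictures are saved under pics/ and viewed, at most 10 in all, crops included, and the job is handed in when it is done.

```bash
mkdir -p pics; cat > h.py <<'E'
import numpy as np, cv2
from plant import bot, viewer
def K(p):
    h=p["frame"].shape[0]; f=h/2/np.tan(np.radians(p["fov_y"])/2)
    return np.array([[f,0,p["cx"]],[0,f,p["cy"]],[0,0,1.]])
def ray(p,uv,z):
    q=cv2.undistortPoints(np.array([[uv]],float),K(p),np.array(p["dist_coeffs"],float))[0,0]
    T=np.array(p["T"]); d=T[:3,:3]@[q[0],q[1],1]; o=T[:3,3]
    return (o+d*(z-o[2])/d[2])
def proj(p,X):
    T=np.linalg.inv(np.array(p["T"])); r,_=cv2.Rodrigues(T[:3,:3])
    return cv2.projectPoints(np.array(X,float).reshape(-1,1,3),r,T[:3,3],K(p),np.array(p["dist_coeffs"],float))[0][:,0]
def save(p,n,box=None,s=1):
    f=p["frame"][:,:,::-1]
    if box: f=f[box[1]:box[3],box[0]:box[2]]
    cv2.imwrite("pics/"+n,cv2.resize(f,None,fx=s,fy=s,interpolation=cv2.INTER_CUBIC))
E
python3 - <<'E'
from h import *
o=bot.get_obs(); print({k:np.round(v,3) for k,v in o.items()})
ims=[]
for n in ("top","side"):
    p=viewer.capture(n); save(p,n+"0.png",None,1.5); print(n,np.round(p["T"],2).tolist(),p["fov_y"])
    for t,z in (("hub",56),("indexer",20),("bridge",74),("spoke_end",56),("cap",26),("stop",29),("lampbox",35),("toggle_tip",120),("bottle",100),("gauge_cup",30),("probe",9),("spare_cap",3),("ring_gauge",6),("cap_tray",17),("weight",17)):
        r=viewer.recognise(t,p)
        print(t,[(round(a["score"],2),np.round(a["centre"]).tolist(),np.round(ray(p,a["centre"],z)[:2]).tolist()) for a in r[:4]])
E
```

```text
{'time': np.float64(0.0), 'joint_positions': array([-1.437,  0.343,  1.525,  0.   ,  1.275, -0.146]), 'dq': array([-0.001,  0.001,  0.002, -0.001,  0.002,  0.001]), 'tau': array([ 2.0000e-03, -4.3123e+01, -2.4422e+01,  7.2000e-02,  5.6000e-02,
       -0.0000e+00]), 'tool_pos': array([ 144.947, -504.161,  226.046]), 'tcp_rot': array([-3.14, -0.  ,  0.28]), 'contact_force': array([-0.147, -0.086,  0.657]), 'moment': array([-0.013,  0.017,  0.068]), 'finger_force': np.float64(0.0), 'grip_width': np.float64(92.054)}
top [[-0.02, -0.99, 0.16, 312.68], [-1.0, 0.02, 0.01, -4.17], [-0.01, -0.16, -0.99, 1138.49], [0.0, 0.0, 0.0, 1.0]] 54.435748177552966
hub [(0.72, [310.0, 156.0], [580.0, -162.0])]
indexer [(0.97, [311.0, 159.0], [580.0, -167.0])]
bridge [(0.64, [313.0, 158.0], [569.0, -166.0]), (0.41, [379.0, 125.0], [664.0, -365.0])]
spoke_end [(0.75, [312.0, 160.0], [569.0, -165.0])]
cap [(0.41, [307.0, 177.0], [523.0, -152.0])]
stop [(0.43, [306.0, 132.0], [661.0, -155.0])]
lampbox [(0.95, [206.0, 163.0], [571.0, 153.0]), (0.88, [161.0, 282.0], [220.0, 279.0]), (0.72, [201.0, 231.0], [366
[... 863 characters left out ...]

cap [(0.52, [277.0, 254.0], [515.0, -158.0])]
stop [(0.44, [266.0, 159.0], [568.0, 236.0]), (0.4, [280.0, 253.0], [525.0, -158.0])]
lampbox [(0.83, [271.0, 178.0], [566.0, 139.0]), (0.68, [210.0, 186.0], [360.0, 143.0]), (0.62, [177.0, 163.0], [263.0, 277.0])]
toggle_tip [(0.54, [279.0, 255.0], [502.0, -223.0])]
bottle [(0.78, [276.0, 108.0], [646.0, 417.0])]
gauge_cup [(0.81, [342.0, 198.0], [771.0, 8.0])]
probe [(0.72, [242.0, 230.0], [433.0, -39.0])]
spare_cap [(0.53, [242.0, 222.0], [439.0, -2.0])]
ring_gauge [(0.92, [308.0, 348.0], [528.0, -444.0]), (0.67, [226.0, 125.0], [466.0, 472.0])]
cap_tray [(0.71, [227.0, 130.0], [463.0, 432.0])]
weight [(0.61, [355.0, 317.0], [673.0, -391.0])]
```

View pics/top0.png

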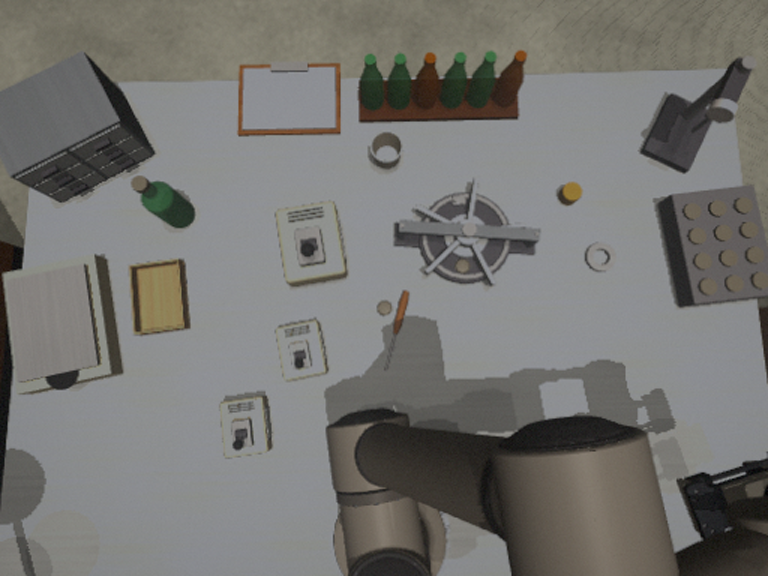

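View pics/side0.png

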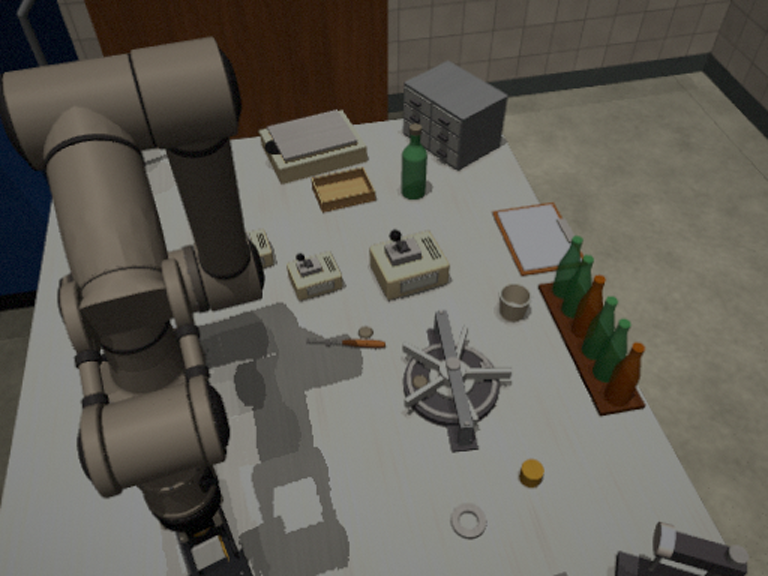

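In the top picture (original pixels), the indexer is at (311,158) with the cap at (307,177) on its robot side. The stop block is up at (306,132). There are three lamp boxes: a large one at (206,163) and two small ones at (201,231) and (161,282). The large one matches 150 x 120 mm. The spare cap at (256,205) could be mistaken for the cap, but it lies on the bench. I'll go above the indexer for a close look.

```bash
H="python3 -m handwheel"; 
python3 -m handwheel '0.9 -0.6 -0.3 0 0 0 -1;0.9 -0.6 -0.3 0 0 0 -1;0.9 -0.6 -0.3 0 0 0 -1'
python3 -m handwheel '0.9 -0.6 -0.3 0 0 0 -1;0.9 -0.6 -0.3 0 0 0 -1;0.9 -0.6 -0.3 0 0 0 -1'
python3 -m handwheel '0.9 -0.6 -0.3 0 0 0 -1;0.9 -0.6 -0.3 0 0 0 -1;0.9 -0.6 -0.3 0 0 0 -1'
python3 -m handwheel '0.9 -0.6 0 0 0 0.089 -1;0.9 -0.6 0 0 0 0.089 -1;0.9 -0.6 0 0 0 0.089 -1;0.9 -0.6 0 0 0 0.089 -1;0.9 -0.6 0 0 0 0.089 -1'
python3 - <<'E'
from h import *
p=viewer.capture("wrist"); save(p,"w1.png",None,1.5); print(np.round(p["T"],2).tolist(),p["fov_y"])
print(bot.get_obs()["tool_pos"],bot.get_obs()["tcp_rot"])
for t,z in (("hub",56),("bridge",74),("spoke_end",56),("cap",26),("stop",29),("toggle_tip",136),("lampbox",70)):
    r=viewer.recognise(t,p)
    print(t,[(round(a["score"],2),np.round(a["centre"]).tolist(),np.round(ray(p,a["centre"],z)[:2]).tolist()) for a in r[:6]])
E
```

```text
time: 1.85
tool_pos: [216.1, -420.2, 257.3]
tcp_rot: [-3.141, -0.001, 0.279]
contact_force: [-0.3, -0.2, -0.2]
grip_width: 76.1
finger_force: 0.0
time: 2.1
tool_pos: [286.3, -337.3, 287.9]
tcp_rot: [3.141, -0.001, 0.28]
contact_force: [0.2, -0.7, 0.3]
grip_width: 56.3
finger_force: 0.0
time: 2.35
tool_pos: [356.3, -254.7, 318.0]
tcp_rot: [3.141, -0.001, 0.281]
contact_force: [0.1, 0.1, -0.6]
grip_width: 36.4
finger_force: 0.0
time: 2.77
tool_pos: [425.5, -173.0, 316.6]
tcp_rot: [3.142, 0.0, 0.005]
contact_force: [-0.1, -0.4, -0.5]
grip_width: 3.7
finger_force: 0.0
[[0.0, -0.96, -0.29, 503.55], [-1.0, -0.0, -0.0, -172.05], [0.0, 0.29, -0.96, 473.33], [0.0, 0.0, 0.0, 1.0]] 64.67077177535033
[ 424.78026911 -174.10783016  316.61688421] [3.14123233e+00 4.94223548e-04 3.40232070e-03]
hub [(0.92, [253.0, 46.0], [571.0, -170.0])]
bridge [(0.95, [252.0, 43.0], [571.0, -168.0])]
spoke_end [(0.65, [248.0, 56.0], [560.0, -163.0])]
cap [(0.69, [245.0, 88.0], [523.0, -158.0])]
stop []
toggle_tip [(0.59, [11.0, 230.0], [356.0, 117.0])]
lampbox [(0.82, [33.0, 61.0], [549.0, 96.0]), (0.66, [34.0, 198.0], [375.0, 132.0])]
```

View pics/w1.png

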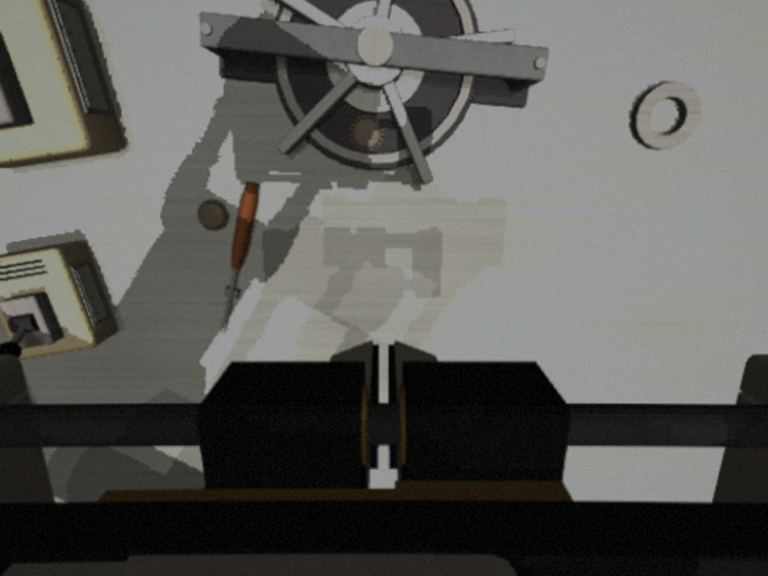

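The close view shows the bridge bolts at (207,30) and (541,64), the near spoke ends at (284,149) and (426,181), and the dark cap between them at (367,132), all in 1.5x view pixels. The large lamp box is top left.

```bash
python3 - <<'E'
from h import *
from scipy.optimize import least_squares
p=viewer.capture("wrist")
b1,b2=ray(p,np.array([207,30])/1.5,74)[:2],ray(p,np.array([541,64])/1.5,74)[:2]
print("bolts",b1,b2,(b1+b2)/2,np.linalg.norm(b1-b2))
e=np.array([ray(p,np.array(q)/1.5,56)[:2] for q in [(282,147),(426,178),(512,36)]])
print("ends",e)
# model: centre, phi from ends (radius 115)
f=lambda v: np.concatenate([[ (e[i]-v[:2]-115*np.array([np.cos(v[2]+k),np.sin(v[2]+k)])) for i,k in enumerate(np.radians([0,72,144]))]]).ravel()
s=least_squares(f,[571,-168,np.radians(140)]); print(s.x[:2],np.degrees(s.x[2]),f(s.x).round(1))
yaw=np.arctan2(*(b1-b2)[::-1])-np.pi/2; print("yaw",np.degrees(yaw))
c=ray(p,np.array([367,132])/1.5,26)[:2]; print("cap",c, np.linalg.norm(c-s.x[:2]))
E
```

```text
bolts [594.23994493 -39.29239675] [ 570.0908789 -300.926306 ] [ 582.16541191 -170.10935137] 262.7460368080038
ends [[ 508.59279141  -87.49240063]
 [ 482.17605944 -213.83283352]
 [ 593.85513564 -280.90093612]]
[ 584.99835424 -169.13725354] 131.70753819474757 [ 0.1 -4.2  2.5  1.5 -2.6  2.7]
yaw -5.2735145774543755
cap [ 522.20134193 -160.83834464] 63.343007854312056
```

```bash
python3 -m handwheel '0.59 -0.5 0.5 0 0 0 -1;0.59 -0.5 0.5 0 0 0 -1;0.59 -0.5 0.5 0 0 0 -1' >/dev/null
python3 -m handwheel '0.58 -0.49 0.3 0 0 0 -1;0.58 -0.49 0.3 0 0 0 -1;0.58 -0.49 0.3 0 0 0 -1' >/dev/null
python3 -m handwheel '0 0 0.8 0 0 0 -1;0 0 0.8 0 0 0 -1;0 0 0.8 0 0 0 -1;0 0 0.8 0 0 0 -1'
python3 - <<'E'
from h import *
p=viewer.capture("wrist"); q=viewer.capture("top"); save(q,"t2.png",(220,80,420,230),4)
o=bot.get_obs(); print(o["tool_pos"],o["contact_force"])
E
```

```text
time: 4.05
tool_pos: [540.6, -75.8, 156.0]
tcp_rot: [-3.141, 0.004, -0.0]
contact_force: [0.1, -0.1, 0.2]
grip_width: 0.4
finger_force: 0.0
[542.92232421 -76.34147681 159.13296715] [ 0.77365459 -0.03761957 -0.12152681]
```

View pics/t2.png

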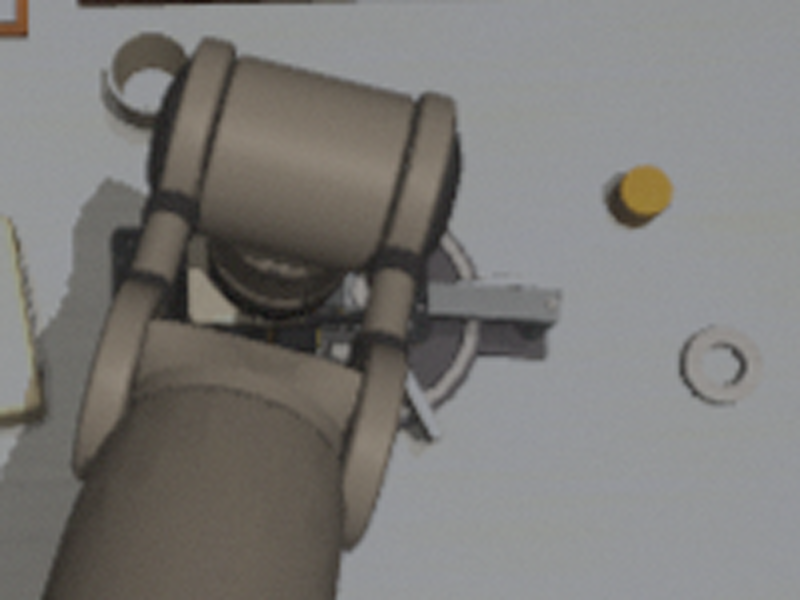

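The top view is blocked by the arm, as seen here (only the right spoke and bridge end show), so I'll go down using the measured geometry.

```bash
python3 -m handwheel '0 0 0.6 0 0 0 -1;0 0 0.6 0 0 0 -1;0 0 0.6 0 0 0 -1' >/dev/null
python3 -m handwheel '0 0 0.6 0 0 0 -1;0 0 0.6 0 0 0 -1;0 0 0.6 0 0 0 -1;0 0 0.6 0 0 0 -1;0 0 0.6 0 0 0 -1'
cat > w.py <<'E'
import sys
from h import *
C=np.array([582.,-170.])
def peg(a,r=98,gap=0):
    a=np.radians(a);u=np.array([np.cos(a),np.sin(a)]);t=np.array([-u[1],u[0]])
    return C+r*u-(5+gap+10*abs(t[0])+19*abs(t[1]))*t
if __name__=="__main__":
    o=bot.get_obs(); print("at",o["tool_pos"].round(1),o["contact_force"].round(1))
    for a in map(float,sys.argv[1:]): print(a,peg(a).round(1))
E
python3 w.py 132 140 150 160 170 180 190 200 210 220 230 240
```

```text
time: 4.82
tool_pos: [543.9, -76.2, 39.6]
tcp_rot: [3.14, -0.005, 0.0]
contact_force: [0.7, -0.8, 0.6]
grip_width: 0.4
finger_force: 0.0
at [543.9 -76.2  39.6] [ 0.7 -0.8  0.6]
132.0 [535.1 -80.3]
140.0 [523.6 -87.1]
150.0 [510.4 -98.1]
160.0 [ 498.9 -111.8]
170.0 [ 489.9 -127.9]
180.0 [ 484. -146.]
190.0 [ 481.1 -162. ]
200.0 [ 480.9 -178.8]
210.0 [ 483.9 -196.1]
220.0 [ 490.2 -213.1]
230.0 [ 500.  -229.1]
240.0 [ 512.9 -243.3]
```

```bash
python3 -m handwheel '-0.2 0.11 0 0 0 0 -1;-0.27 0.17 0 0 0 0 -1;-0.33 0.22 0 0 0 0 -1;-0.39 0.28 0 0 0 0 -1;-0.45 0.36 0 0 0 0 -1;-0.5 0.44 0 0 0 0 -1;-0.54 0.52 0 0 0 0 -1;-0.57 0.6 0 0 0 0 -1'
python3 w.py 175
```

```text
time: 5.48
tool_pos: [484.1, -136.2, 36.6]
tcp_rot: [-3.141, 0.001, -0.0]
contact_force: [1.1, 1.7, 0.5]
grip_width: 0.3
finger_force: 1.2
at [ 484.1 -136.2   36.6] [1.1 1.7 0.5]
175.0 [ 486.5 -136.8]
```

```bash
python3 -m handwheel '-0.03 0.17 0 0 0 0 -1;-0.05 0.29 0 0 0 0 -1;-0.05 0.42 0 0 0 0 -1;-0.03 0.54 0 0 0 0 -1;0 0.66 0 0 0 0 -1;0.05 0.78 0 0 0 0 -1;0.12 0.89 0 0 0 0 -1;0.19 0.98 0 0 0 0 -1'
python3 w.py 175
```

```text
time: 6.15
tool_pos: [503.7, -234.9, 36.4]
tcp_rot: [-3.141, 0.001, -0.0]
contact_force: [-1.8, 2.8, -0.3]
grip_width: 0.3
finger_force: 1.2
at [ 503.7 -234.9   36.4] [-1.8  2.8 -0.3]
175.0 [ 486.5 -136.8]
```

```bash
python3 -m handwheel '-0.1 -0.08 0 0 0 0 -1;-0.1 -0.08 -0.4 0 0 0 -1;-0.1 -0.08 -0.8 0 0 0 -1;-0.1 -0.08 -1 0 0 0 -1' >/dev/null
python3 -m handwheel '-0.35 -0.3 -0.9 0 0 0 -1;-0.35 -0.3 -0.9 0 0 0 -1;-0.35 -0.3 -0.9 0 0 0 -1' >/dev/null
python3 -m handwheel '-0.3 -0.2 -0.8 0 0 0 -1;-0.3 -0.2 -0.8 0 0 0 -1;-0.3 -0.2 -0.8 0 0 0 -1;-0.3 -0.2 -0.8 0 0 0 -1'
python3 - <<'E'
from h import *
p=viewer.capture("wrist"); save(p,"w3.png",(100,0,400,180),2.6); print(bot.get_obs()["tool_pos"])
C=np.array([582,-170.])
for t,z in (("cap",26),("spoke_end",56)):
    print(t,[(round(a["score"],2),np.round(a["centre"]).tolist(),np.round(ray(p,a["centre"],z)[:2]-C).tolist()) for a in viewer.recognise(t,p)])
for k in range(5):
    a=np.radians(233+72*k); print(233+72*k,((proj(p,[[*(C+115*np.array([np.cos(a),np.sin(a)])),56]])[0]-[100,0])*2.6).round())
E
```

```text
time: 7.07
tool_pos: [429.5, -176.6, 309.9]
tcp_rot: [3.137, -0.006, 0.0]
contact_force: [0.7, -0.4, -0.9]
grip_width: 0.2
finger_force: 0.0
[ 429.14091587 -176.40210845  307.69370602]
cap [(0.74, [294.0, 64.0], [-22.0, -60.0])]
spoke_end [(0.61, [244.0, 57.0], [-19.0, 6.0]), (0.27, [450.0, 80.0], [-47.0, -254.0])]
233 [573. 259.]
305 [598. -61.]
377 [ 306. -183.]
449 [141.  99.]
521 [315. 341.]
```

View pics/w3.png

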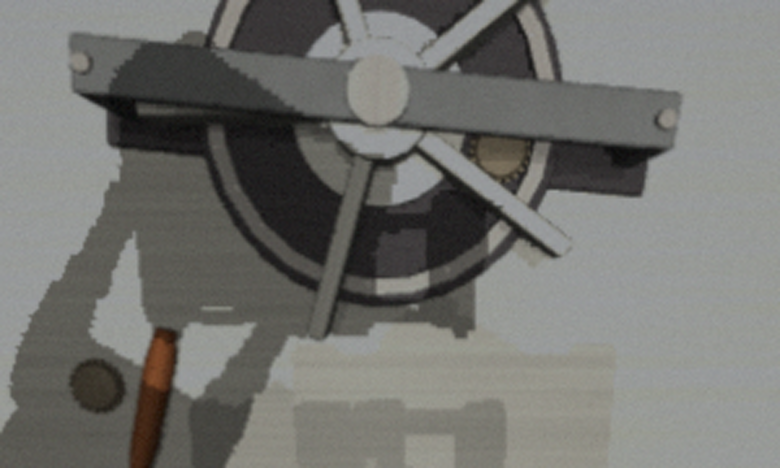

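The view shows spoke A just behind the cap (cap at (500,155) in the crop, spoke A's tip at (562,245)), with spoke B at (318,335). This matches the model. Next I push spoke B.

```bash
python3 -m handwheel '0.73 -0.74 0.9 0 0 0 -1;0.73 -0.74 0.9 0 0 0 -1;0.73 -0.74 0.9 0 0 0 -1;0.73 -0.74 0.9 0 0 0 -1' >/dev/null
python3 -m handwheel '0 0 0.9 0 0 0 -1;0 0 0.9 0 0 0 -1;0 0 0.9 0 0 0 -1' >/dev/null
python3 -m handwheel '0 0 0.91 0 0 0 -1;0 0 0.91 0 0 0 -1;0 0 0.91 0 0 0 -1;0 0 0.91 0 0 0 -1;0 0 0.91 0 0 0 -1'
python3 w.py 161
```

```text
time: 8.22
tool_pos: [502.7, -102.2, 37.2]
tcp_rot: [3.141, -0.001, -0.0]
contact_force: [0.3, 0.2, 0.6]
grip_width: 0.5
finger_force: 0.0
at [ 502.7 -102.2   37.2] [0.3 0.2 0.6]
161.0 [ 497.9 -113.3]
```

```bash
python3 -m handwheel '-0.08 0.17 0 0 0 0 -1;-0.13 0.26 0 0 0 0 -1;-0.17 0.36 0 0 0 0 -1;-0.19 0.47 0 0 0 0 -1;-0.21 0.57 0 0 0 0 -1;-0.22 0.67 0 0 0 0 -1;-0.22 0.77 0 0 0 0 -1;-0.21 0.87 0 0 0 0 -1'
python3 -m handwheel '0.02 0.07 0 0 0 0 -1;0.04 0.13 0 0 0 0 -1;0.05 0.16 0 0 0 0 -1;0.05 0.16 0 0 0 0 -1'
python3 w.py 215
```

```text
time: 8.88
tool_pos: [480.3, -189.4, 35.6]
tcp_rot: [-3.141, 0.001, -0.0]
contact_force: [0.1, 2.1, -0.3]
grip_width: 0.4
finger_force: 1.3
time: 9.22
tool_pos: [486.0, -205.3, 35.6]
tcp_rot: [3.141, -0.0, -0.0]
contact_force: [-0.7, -0.5, 0.0]
grip_width: 0.4
finger_force: 0.1
at [ 486.  -205.3   35.6] [-0.7 -0.5  0. ]
215.0 [ 486.6 -204.7]
```

```bash
python3 -m handwheel '-0.06 -0.08 0 0 0 0 -1;-0.06 -0.08 -0.4 0 0 0 -1;-0.06 -0.08 -0.7 0 0 0 -1;0.1 -0.4 -0.7 0 0 0 -1;0.2 -0.75 -0.7 0 0 0 -1;0.2 -0.75 -0.7 0 0 0 -1' >/dev/null
python3 -m handwheel '0.2 -0.48 0 0 0 0 -1;0.2 -0.48 0 0 0 0 -1;0.2 -0.48 0.35 0 0 0 -1;0.2 -0.48 0.69 0 0 0 -1;0.2 -0.48 0.69 0 0 0 -1;0.2 -0.48 0.69 0 0 0 -1'
python3 w.py 143 147 151 155 160 165 170 175 180 185 190 195
```

```text
time: 10.22
tool_pos: [524.1, -80.9, 35.7]
tcp_rot: [-3.141, 0.004, 0.001]
contact_force: [-0.1, 0.3, 0.8]
grip_width: 0.3
finger_force: 0.0
at [524.1 -80.9  35.7] [-0.1  0.3  0.8]
143.0 [519.5 -90.1]
147.0 [514.2 -94.5]
151.0 [509.1 -99.3]
155.0 [ 504.4 -104.6]
160.0 [ 498.9 -111.8]
165.0 [ 494.1 -119.6]
170.0 [ 489.9 -127.9]
175.0 [ 486.5 -136.8]
180.0 [ 484. -146.]
185.0 [ 482.2 -153.8]
190.0 [ 481.1 -162. ]
195.0 [ 480.6 -170.3]
```

```bash
python3 -m handwheel '-0.06 0.08 0 0 0 0 -1;-0.11 0.13 0 0 0 0 -1;-0.16 0.17 0 0 0 0 -1;-0.21 0.23 0 0 0 0 -1;-0.26 0.3 0 0 0 0 -1;-0.31 0.37 0 0 0 0 -1;-0.34 0.42 0 0 0 0 -1'
python3 w.py 168
python3 -m handwheel '-0.01 0.02 0 0 0 0 -1;-0.02 0.04 0 0 0 0 -1'
python3 -m handwheel '-0.01 0.02 0 0 0 0 -1;-0.01 0.02 0 0 0 0 -1'
python3 w.py 172
```

```text
time: 10.8
tool_pos: [490.9, -124.5, 37.0]
tcp_rot: [3.141, 0.0, -0.0]
contact_force: [0.7, 1.8, 0.3]
grip_width: 0.5
finger_force: 1.2
at [ 490.9 -124.5   37. ] [0.7 1.8 0.3]
168.0 [ 491.5 -124.5]
time: 10.97
tool_pos: [489.4, -127.9, 36.7]
tcp_rot: [-3.141, 0.0, -0.001]
contact_force: [1.3, 2.2, 0.3]
grip_width: 0.4
finger_force: 1.2
time: 11.13
tool_pos: [488.5, -129.8, 36.6]
tcp_rot: [3.142, 0.001, 0.0]
contact_force: [0.9, 1.2, 0.1]
grip_width: -0.0
finger_force: 0.3
at [ 488.5 -129.8   36.6] [0.9 1.2 0.1]
172.0 [ 488.5 -131.4]
```

```bash
cat > g.py <<'E'
import sys
from plant import bot
o=bot.get_obs(); f=o["contact_force"]; n=(f[0]**2+f[1]**2)**.5
print(o["tool_pos"].round(1)[:2],f.round(1)[:2],round(n,1))
sys.exit(n>float(sys.argv[1]))
E
m(){ :; }
python3 -m handwheel '-0.003 0.01 0 0 0 0 -1;-0.003 0.01 0 0 0 0 -1' >/dev/null && python3 g.py 4.3 &&
python3 -m handwheel '-0.003 0.01 0 0 0 0 -1;-0.003 0.01 0 0 0 0 -1' >/dev/null && python3 g.py 4.3 &&
python3 -m handwheel '-0.003 0.01 0 0 0 0 -1;-0.003 0.01 0 0 0 0 -1' >/dev/null && python3 g.py 4.3 &&
python3 -m handwheel '-0.003 0.01 0 0 0 0 -1;-0.003 0.01 0 0 0 0 -1' >/dev/null && python3 g.py 4.3 &&
python3 -m handwheel '-0.003 0.01 0 0 0 0 -1;-0.003 0.01 0 0 0 0 -1' >/dev/null && python3 g.py 4.3 &&
python3 -m handwheel '-0.003 0.01 0 0 0 0 -1;-0.003 0.01 0 0 0 0 -1' >/dev/null && python3 g.py 4.3 &&
python3 -m handwheel '-0.003 0.01 0 0 0 0 -1;-0.003 0.01 0 0 0 0 -1' >/dev/null && python3 g.py 4.3 &&
python3 -m handwheel '-0.003 0.01 0 0 0 0 -1;-0.003 0.01 0 0 0 0 -1' >/dev/null && python3 g.py 4.3 &&
python3 -m handwheel '-0.003 0.01 0 0 0 0 -1;-0.003 0.01 0 0 0 0 -1' >/dev/null && python3 g.py 4.3 &&
python3 -m handwheel '-0.003 0.01 0 0 0 0 -1;-0.003 0.01 0 0 0 0 -1' >/dev/null && python3 g.py 4.3 &&
python3 -m handwheel '-0.003 0.01 0 0 0 0 -1;-0.003 0.01 0 0 0 0 -1' >/dev/null && python3 g.py 4.3 &&
python3 -m handwheel '-0.003 0.01 0 0 0 0 -1;-0.003 0.01 0 0 0 0 -1' >/dev/null && python3 g.py 4.3
```

```text
[ 488.4 -130.4] [0.5 0.9] 1.0False
```

```bash
sed -i 's/sys.exit(.*/sys.exit(int(n>float(sys.argv[1])))/' g.py
python3 -m handwheel '-0.003 0.01 0 0 0 0 -1;-0.003 0.01 0 0 0 0 -1' >/dev/null && python3 g.py 4.3 &&
python3 -m handwheel '-0.003 0.01 0 0 0 0 -1;-0.003 0.01 0 0 0 0 -1' >/dev/null && python3 g.py 4.3 &&
python3 -m handwheel '-0.003 0.01 0 0 0 0 -1;-0.003 0.01 0 0 0 0 -1' >/dev/null && python3 g.py 4.3 &&
python3 -m handwheel '-0.003 0.01 0 0 0 0 -1;-0.003 0.01 0 0 0 0 -1' >/dev/null && python3 g.py 4.3 &&
python3 -m handwheel '-0.003 0.01 0 0 0 0 -1;-0.003 0.01 0 0 0 0 -1' >/dev/null && python3 g.py 4.3 &&
python3 -m handwheel '-0.003 0.01 0 0 0 0 -1;-0.003 0.01 0 0 0 0 -1' >/dev/null && python3 g.py 4.3 &&
python3 -m handwheel '-0.003 0.01 0 0 0 0 -1;-0.003 0.01 0 0 0 0 -1' >/dev/null && python3 g.py 4.3 &&
python3 -m handwheel '-0.003 0.01 0 0 0 0 -1;-0.003 0.01 0 0 0 0 -1' >/dev/null && python3 g.py 4.3 &&
python3 -m handwheel '-0.003 0.01 0 0 0 0 -1;-0.003 0.01 0 0 0 0 -1' >/dev/null && python3 g.py 4.3 &&
python3 -m handwheel '-0.003 0.01 0 0 0 0 -1;-0.003 0.01 0 0 0 0 -1' >/dev/null && python3 g.py 4.3 &&
python3 -m handwheel '-0.003 0.01 0 0 0 0 -1;-0.003 0.01 0 0 0 0 -1' >/dev/null && python3 g.py 4.3 &&
python3 -m handwheel '-0.003 0.01 0 0 0 0 -1;-0.003 0.01 0 0 0 0 -1' >/dev/null && python3 g.py 4.3
echo end $?
```

```text
[ 488.2 -131.4] [1.4 2.4] 2.8
[ 487.9 -132.5] [0.2 2.2] 2.2
[ 487.5 -133.6] [0.6 1.6] 1.7
[ 487.2 -134.6] [0.7 1.9] 2.0
[ 486.9 -135.6] [0.3 1.5] 1.6
[ 486.6 -136.7] [0.6 2.1] 2.2
[ 486.3 -137.6] [1.8 0.8] 1.9
[ 486.  -138.6] [0.7 2.3] 2.4
[ 485.7 -139.7] [1.6 1.6] 2.3
[ 485.4 -140.6] [1.2 3. ] 3.2
[ 485.1 -141.6] [1.5 1.1] 1.9
[ 484.8 -142.6] [0.9 1.5] 1.7
end 0
```

```bash
python3 -m handwheel '-0.002 0.008 0 0 0 0 -1;-0.002 0.008 0 0 0 0 -1' >/dev/null && python3 g.py 4.3 &&
python3 -m handwheel '-0.002 0.008 0 0 0 0 -1;-0.002 0.008 0 0 0 0 -1' >/dev/null && python3 g.py 4.3 &&
python3 -m handwheel '-0.002 0.008 0 0 0 0 -1;-0.002 0.008 0 0 0 0 -1' >/dev/null && python3 g.py 4.3 &&
python3 -m handwheel '-0.002 0.008 0 0 0 0 -1;-0.002 0.008 0 0 0 0 -1' >/dev/null && python3 g.py 4.3 &&
python3 -m handwheel '-0.002 0.008 0 0 0 0 -1;-0.002 0.008 0 0 0 0 -1' >/dev/null && python3 g.py 4.3 &&
python3 -m handwheel '-0.002 0.008 0 0 0 0 -1;-0.002 0.008 0 0 0 0 -1' >/dev/null && python3 g.py 4.3 &&
python3 -m handwheel '-0.002 0.008 0 0 0 0 -1;-0.002 0.008 0 0 0 0 -1' >/dev/null && python3 g.py 4.3 &&
python3 -m handwheel '-0.002 0.008 0 0 0 0 -1;-0.002 0.008 0 0 0 0 -1' >/dev/null && python3 g.py 4.3 &&
python3 -m handwheel '-0.002 0.008 0 0 0 0 -1;-0.002 0.008 0 0 0 0 -1' >/dev/null && python3 g.py 4.3 &&
python3 -m handwheel '-0.002 0.008 0 0 0 0 -1;-0.002 0.008 0 0 0 0 -1' >/dev/null && python3 g.py 4.3 &&
python3 -m handwheel '-0.002 0.008 0 0 0 0 -1;-0.002 0.008 0 0 0 0 -1' >/dev/null && python3 g.py 4.3 &&
python3 -m handwheel '-0.002 0.008 0 0 0 0 -1;-0.002 0.008 0 0 0 0 -1' >/dev/null && python3 g.py 4.3 &&
python3 -m handwheel '-0.002 0.008 0 0 0 0 -1;-0.002 0.008 0 0 0 0 -1' >/dev/null && python3 g.py 4.3 &&
python3 -m handwheel '-0.002 0.008 0 0 0 0 -1;-0.002 0.008 0 0 0 0 -1' >/dev/null && python3 g.py 4.3 &&
python3 -m handwheel '-0.002 0.008 0 0 0 0 -1;-0.002 0.008 0 0 0 0 -1' >/dev/null && python3 g.py 4.3 &&
python3 -m handwheel '-0.002 0.008 0 0 0 0 -1;-0.002 0.008 0 0 0 0 -1' >/dev/null && python3 g.py 4.3
echo end $?
```

```text
[ 484.6 -143.4] [1.4 2.2] 2.6
[ 484.4 -144.2] [1.  1.8] 2.1
[ 484.2 -145. ] [1.5 1.8] 2.3
[ 484.  -145.8] [0.9 2.8] 3.0
[ 483.8 -146.6] [0.8 2. ] 2.2
[ 483.6 -147.2] [0.9 4. ] 4.1
[ 483.5 -147.8] [2.3 5.7] 6.2
end 1
```

```bash
python3 -m handwheel '0 0 0 0 0 0 -1;0 0 0 0 0 0 -1' >/dev/null; python3 g.py 9 &&
python3 -m handwheel '0 0.005 0 0 0 0 -1;0 0.005 0 0 0 0 -1' >/dev/null && python3 g.py 9;
python3 -m handwheel '0 0 0 0 0 0 -1;0 0 0 0 0 0 -1' >/dev/null; python3 g.py 9
```

```text
[ 483.5 -147.8] [1.5 5.7] 5.9
[ 483.5 -148. ] [1.9 7.2] 7.4
[ 483.5 -148. ] [3.2 6.6] 7.4
```

```bash
python3 -m handwheel '0 -0.01 0 0 0 0 -1;0 -0.03 0 0 0 0 -1;0 -0.1 0 0 0 0 -1;0 -0.1 -0.4 0 0 0 -1;0 -0.1 -0.8 0 0 0 -1;0 -0.1 -0.8 0 0 0 -1' >/dev/null
python3 -m handwheel '0 0.3 -1 0 0 0 -1;0 0.3 -1 0 0 0 -1;0 0.3 -1 0 0 0 -1' >/dev/null
python3 -m handwheel '0.2 0 -1 0 0 0 -1;0.2 0 -1 0 0 0 -1;0.2 0 -1 0 0 0 -1;0.2 0 -1 0 0 0 -1'
python3 - <<'E'
from h import *
p=viewer.capture("wrist"); save(p,"w4.png",(120,0,380,195),3)
C=np.array([582,-170.])
for t,z in (("cap",26),("stop",29)):
    print(t,[(round(a["score"],2),np.round(a["centre"]).tolist(),np.round(ray(p,a["centre"],z)[:2]-C).tolist()) for a in viewer.recognise(t,p)])
E
```

```text
time: 16.05
tool_pos: [505.5, -169.4, 321.7]
tcp_rot: [3.137, -0.009, 0.0]
contact_force: [0.4, 0.9, -0.5]
grip_width: -0.1
finger_force: 0.0
cap [(0.73, [264.0, 58.0], [63.0, -13.0])]
stop []
```

View pics/w4.png

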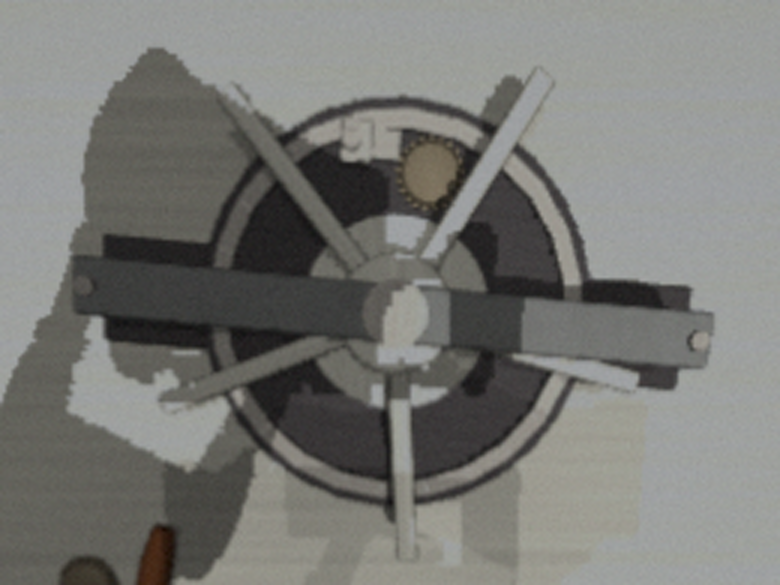

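The cap at (430,172) in the crop lies against the stop's jaw at (385,142). The pushing spoke is tight behind it and the wheel is staying put. Next is the lamp box.

```bash
python3 -m handwheel '-0.15 -0.8 0 0 0 0 -1;-0.15 -0.8 0 0 0 0 -1' >/dev/null
python3 -m handwheel '-0.15 -0.9 0 0 0 0 -1;-0.15 -0.9 0 0 0 0 -1;-0.15 -0.9 0 0 0 0 -1' >/dev/null
python3 -m handwheel '-0.15 -0.9 0 0 0 0 -1;-0.15 -0.9 0 0 0 0 -1;-0.15 -0.9 0 0 0 0 -1' >/dev/null
python3 -m handwheel '-0.15 -0.6 0 0 0 0 -1;-0.15 -0.6 0 0 0 0 -1;-0.15 -0.6 0 0 0 0 -1;-0.15 -0.6 0 0 0 0 -1'
python3 - <<'E'
from h import *
p=viewer.capture("wrist"); save(p,"w5.png",None,1.5)
for t,z in (("toggle_tip",136),("lampbox",70)):
    print(t,[(round(a["score"],2),np.round(a["centre"]).tolist(),np.round(ray(p,a["centre"],z)[:2]).tolist()) for a in viewer.recognise(t,p)])
E
```

```text
time: 17.2
tool_pos: [442.9, 151.3, 315.4]
tcp_rot: [3.14, 0.002, 0.002]
contact_force: [-0.1, -0.1, 0.1]
grip_width: 0.2
finger_force: 0.0
toggle_tip [(0.71, [264.0, 86.0], [537.0, 142.0])]
lampbox [(0.97, [244.0, 204.0], [385.0, 166.0]), (0.71, [257.0, 58.0], [572.0, 149.0])]
```

View pics/w5.png

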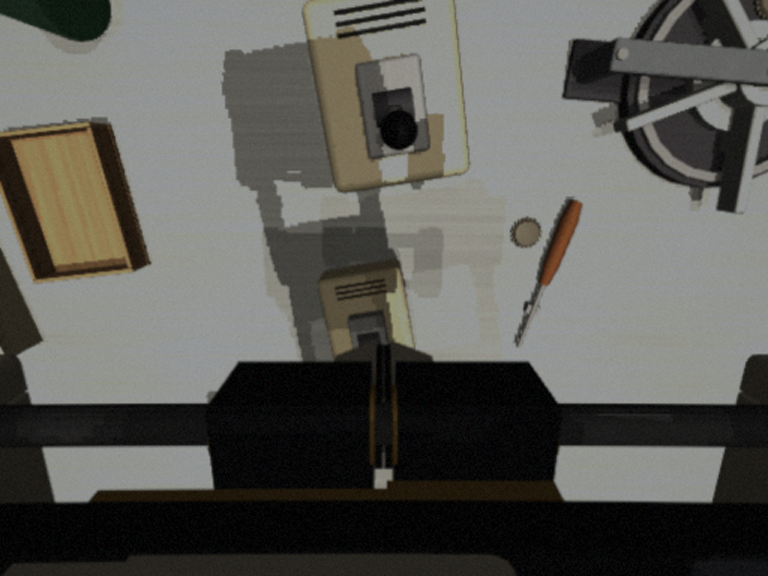

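The black ball of the large box's toggle is at (398,130) in the 1.5x view, leaning towards the robot. The small box at (365,310) is not the one.

```bash
python3 -m handwheel '0.5 0.11 0.9 0 0 0 -1;0.5 0.11 0.9 0 0 0 -1;0.5 0.11 0.9 0 0 0 -1' >/dev/null
python3 -m handwheel '0 0 0.96 0 0 0 -1;0 0 0.96 0 0 0 -1;0 0 0.96 0 0 0 -1;0 0 0.96 0 0 0 -1'; python3 g.py 8 &&
python3 -m handwheel '0.08 0 0 0 0 0 -1;0.16 -0.01 0 0 0 0 -1;0.24 -0.02 0 0 0 0 -1;0.32 -0.04 0 0 0 0 -1;0.4 -0.05 0 0 0 0 -1;0.46 -0.06 0 0 0 0 -1' && python3 g.py 8 &&
python3 -m handwheel '0.06 -0.01 0 0 0 0 -1;0.11 -0.01 0 0 0 0 -1;0.11 -0.01 0 0 0 0 -1'; python3 g.py 8
```

```text
time: 17.93
tool_pos: [491.0, 138.6, 126.6]
tcp_rot: [3.14, 0.009, -0.002]
contact_force: [-0.2, -0.4, 0.1]
grip_width: 0.3
finger_force: 0.0
[491.  138.6] [-0.2 -0.4] 0.5
time: 18.43
tool_pos: [540.9, 146.6, 131.4]
tcp_rot: [-3.141, -0.002, 0.0]
contact_force: [-1.3, -1.2, 1.0]
grip_width: 0.6
finger_force: 0.8
[540.9 146.6] [-1.3 -1.2] 1.8
time: 18.68
tool_pos: [551.4, 147.6, 130.5]
tcp_rot: [-3.141, -0.001, 0.0]
contact_force: [-0.4, -0.2, -0.9]
grip_width: 0.6
finger_force: 0.0
[551.4 147.6] [-0.4 -0.2] 0.4
```

```bash
python3 -m handwheel '0.03 0 0 0 0 0 -1;0.03 0 0 0 0 0 -1' >/dev/null; python3 g.py 5 &&
python3 -m handwheel '0.03 -0.005 0 0 0 0 -1;0.03 -0.005 0 0 0 0 -1' >/dev/null && python3 g.py 5 &&
python3 -m handwheel '0.02 0 0 0 0 0 -1;0.02 0 0 0 0 0 -1' >/dev/null && python3 g.py 5 &&
python3 -m handwheel '0.02 0 0 0 0 0 -1;0.02 0 0 0 0 0 -1' >/dev/null && python3 g.py 5 &&
python3 -m handwheel '0.02 0 0 0 0 0 -1;0.02 0 0 0 0 0 -1' >/dev/null && python3 g.py 5 &&
python3 -m handwheel '0.02 0 0 0 0 0 -1;0.02 0 0 0 0 0 -1' >/dev/null && python3 g.py 5 &&
python3 -m handwheel '0.02 0 0 0 0 0 -1;0.02 0 0 0 0 0 -1' >/dev/null && python3 g.py 5 &&
python3 -m handwheel '0.02 0 0 0 0 0 -1;0.02 0 0 0 0 0 -1' >/dev/null && python3 g.py 5
```

```text
[553.5 147.4] [-0.6 -0.4] 0.8
[555.4 147.8] [-4.8 -0.5] 4.8
[555.7 147.7] [-10.3  -1.8] 10.4
```

The force rose to 10 N at the toggle's end stop. I'll hold it briefly, back away and check.

```bash
python3 -m handwheel '0 0 0 0 0 0 -1;0 0 0 0 0 0 -1;0 0 0 0 0 0 -1' >/dev/null
python3 -m handwheel '-0.2 0 0 0 0 0 -1;-0.6 0 0 0 0 0 -1;-0.7 0 -0.4 0 0 0 -1;-0.8 0 -1 0 0 0 -1' >/dev/null
python3 -m handwheel '-0.4 0 -0.9 0 0 0 -1;-0.4 0 -0.9 0 0 0 -1;-0.4 0 -0.9 0 0 0 -1;-0.4 0 -0.9 0 0 0 -1'
python3 - <<'E'
from h import *
p=viewer.capture("wrist"); q=viewer.capture("top")
a=p["frame"][0:180,120:512]; b=q["frame"][90:230,150:400]
a=cv2.resize(a,(780,358)); b=cv2.resize(b,(430,241)); im=np.zeros((600,780,3),np.uint8); im[:358]=a; im[359:,:430]=b
cv2.imwrite("pics/f6.png",im[:,:,::-1])
for r,n in ((p,"w"),(q,"t")):
  for t,z in (("toggle_tip",136),("cap",26)):
    print(n,t,[(round(a["score"],2),np.round(a["centre"]).tolist(),np.round(ray(r,a["centre"],z)[:2]).tolist()) for a in viewer.recognise(t,r)])
E
```

```text
time: 20.1
tool_pos: [442.5, 148.3, 306.7]
tcp_rot: [-3.14, -0.01, 0.001]
contact_force: [-0.1, 0.3, -0.3]
grip_width: 0.5
finger_force: 0.0
w toggle_tip [(0.77, [258.0, 45.0], [576.0, 146.0]), (0.28, [462.0, 58.0], [564.0, -55.0])]
w cap []
t toggle_tip [(0.54, [202.0, 153.0], [575.0, 148.0])]
t cap [(0.51, [315.0, 138.0], [643.0, -182.0])]
```

View pics/f6.png

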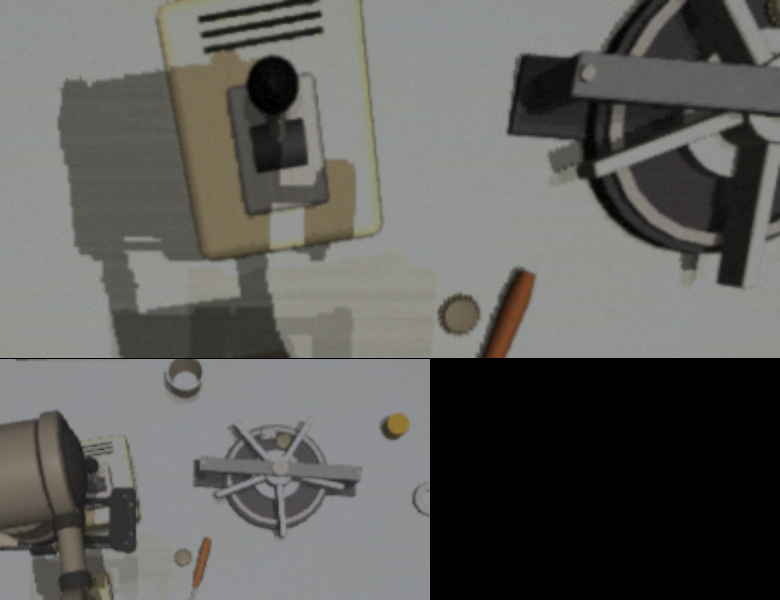

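```bash
python3 - <<'E'
from h import *
p=viewer.capture("wrist"); f=p["frame"]
g=f.max(2); m=(g<28).astype(np.uint8); m[:, :225]=0; m[:,290:]=0; m[75:]=0
n,l,s,c=cv2.connectedComponentsWithStats(m); k=1+np.argmax(s[1:,4]); 
pts=np.argwhere(l==k)[:,::-1].astype(np.float32); pts=pts[pts[:,1]<56]
(u,v),r=cv2.minEnclosingCircle(pts); print("ball",s[k],u,v,r,ray(p,(u,v),136))
# box top corners from the view: near-left, near-right (crop px -> image), top z=70
sx=392/780; sy=180/358
A=ray(p,(120+210*sx,258*sy),70); B=ray(p,(120+382*sx,234*sy),70); print(A,B)
d=(A-B)[:2]; d/=np.linalg.norm(d); x=np.array([d[1],-d[0]]); cen=(A+B)[:2]/2+75*x
print("len",np.linalg.norm(A-B),"x",x,"centre",cen)
bl=ray(p,(u,v),136)[:2]; e=(bl-cen)@x; print("ball in box x",e,"on=+9, off=-39; angle",np.arcsin((e+15)/50)+.5)
E
```

```text
ball [243  23  26  33 609] 255.5 38.84375 16.225831985473633 [577.22011581 147.49180976 136.        ]
[486.89960595 184.84899444  70.        ] [501.35794018  77.56261526  70.        ]
len 108.25622654994024 x [0.99104119 0.13355661] centre [568.45686204 141.22255032]
ball in box x 9.522046429993603 on=+9, off=-39; angle 1.0125956379525407
```

```bash
python3 -c "from plant import bot; print(bot.close_job())"
```

```text
the job is handed in; nothing more can be done
None
```

The job is handed in, verdict not reported: the cap sits home against the stop (pressed with roughly 8 N by estimate), the toggle is thrown to its end stop (about 1.0 rad in the last picture), and nothing else on the bench was touched as far as I could tell.

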